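# Close the parts polisher and start it with its push-and-turn knob

### The job

Close the tub of the polishing machine with the lid that fits it: lower it in so that it sits flat, do not drop it. Then start the machine with the knob on its sloping panel: press the knob fully in, keep it pressed while you twist it clockwise to its stop, hold it there for a full second, then let go so that it springs back out and round by itself. Leave the other lid, the hammer, the tin and the drill block where they are.

Things in the scene. Friction and masses are not known exactly. Their poses are not given: they have to be found in the camera images.
- polisher: Fixed bench polisher: grey base 200 (x) by 360 (y) mm, 50 mm high. Origin: centre of its underside; z up, front to -x. On its left (+y) half an open round tub; on its right a console, about 165 mm high at its back edge, whose 150 by 140 mm panel slopes 28 degrees, facing up and to the front; panel centre at (0, -0.090, 0.130) in this frame
- tub_mouth (a point): Centre of the tub's mouth, in the plane of its rim, 140 mm above the bench; axes as the polisher's. Round steel tub, outer diameter 122 mm, inner diameter 112 mm, 84 mm deep
- round_lid: Loose round grey lid, about 0.2 kg; fits the tub. Origin: centre of underside, z up. Plug of diameter 100 mm, 12 mm high (goes inside the tub), then flange of diameter 124 mm, 8 mm thick (rests on the rim), then upright black bar handle 70 mm long (x), 16 mm thick (y), its top 51 mm above the origin. Seated, at any yaw, the origin is 12 mm below the rim plane
- square_lid: Loose square grey lid for another tub, 106 by 106 mm, with the same bar handle; to be left alone. Origin: centre of its underside
- knob_grip (a point): Point on the knob's axis 40 mm out from the panel, 12 mm below the top of its grip bar; z out of the panel along the axis, x along the bar. Black knob: round skirt, diameter 68 mm, face 20 mm out from the panel, carrying a bar 64 mm long (x), 16 mm thick (y), up to 52 mm out. At rest the bar stands 0.6 rad anticlockwise of straight up the slope
- start_push (a joint): How far the knob is pressed in, along its axis, in m: 0 out at rest, 0.008 fully in. A spring pushes back with 4 N at rest and 8 N fully in
- start_turn (a joint): Knob angle in rad: 0 at rest, growing clockwise as seen looking at the panel, 1.2 at the stop. A spring turns it back: 0.08 N m at rest, 0.32 N m at the stop
- hammer: Loose hammer, 260 mm long, lying on the bench in front of the machine; bystander. Origin at its underside
- tin: Loose shallow open steel tin, diameter 90 mm, 35 mm high; bystander. Origin: centre of its underside
- drill_block: Loose dark wooden block 60 by 60 mm, 55 mm high, with drill bits standing in it to 95 mm; bystander. Origin: centre of its underside
There are look-alikes about, which are no part of the job. Leave any purple, turquoise or yellow look-alike of the round_lid alone.

How it is judged:
On the way, in this order (a step that is already met when the one before it is completed fails the run):
1. the round lid is seated flat in the tub (horizontal distance between round_lid and tub_mouth below 0.01 m and z of round_lid in the frame of tub_mouth below -0.009 m and angle between round_lid's own z axis and vertical below 0.05 rad), for 0.3 s.
2. the knob is pressed in (at least 7 mm of its 8 mm) while not yet turned (under 0.3 rad) (value of joint start_push above 0.007 m and value of joint start_turn below 0.3 rad), for 0.1 s.
3. the knob, still pressed in at least 6 mm, is held at its stop (at least 1.14 of 1.2 rad) for 0.8 s (value of joint start_push above 0.006 m and value of joint start_turn above 1.14 rad), for 0.8 s.
At the end, for the whole second after the job is handed in: The round lid lies still and flat in the tub (centre within 10 mm of the tub's, origin at least 9 mm below the rim plane, tilt under 0.05 rad); the knob has sprung back: turned less than 0.08 rad and pressed less than 1.5 mm (all of step 1 and value of joint start_turn below 0.08 rad and value of joint start_push below 0.0015 m and linear speed of round_lid below 0.02 m/s); the robot touches nothing.
It fails at once if the round lid is dropped: it moves faster than 0.5 m/s while the fingers do not touch it (linear speed of round_lid above 0.5 m/s and contact force between the fingers and round_lid below 0.1 N).
It fails at once if the square lid is moved by more than 20 mm (distance of square_lid from where it was at the start of the episode above 0.02 m).
It fails at once if the hammer is moved by more than 20 mm (distance of hammer from where it was at the start of the episode above 0.02 m).
It fails at once if the tin is moved by more than 20 mm (distance of tin from where it was at the start of the episode above 0.02 m).
It fails at once if the drill block is moved by more than 20 mm (distance of drill_block from where it was at the start of the episode above 0.02 m).
It also fails if it takes over 51 s, if anything falls off the work surface, if the arm or the gripper's body presses on something with over 40 N, if the wrist force passes 120 N, or if a joint passes its speed limit or range.

### The arm

A 6-joint arm with a two-finger parallel gripper is mounted at the origin on the work surface. World frame = base frame: x ahead of the robot, y to its left, z up, the work surface at z = 0. Lengths are in m, angles in rad, forces in N, time in s.
With the tool pointing down it reaches from about 0.325 to 0.775 m from the base axis. Payload 5.5 kg.
Tool frame: the origin (TCP) lies between the finger pads; the fingertips stand 17 mm ahead of it and the grasp point (between the pads) lies 2 mm behind it (ctrl.finger_overhang is the distance from the TCP to the fingertips, in m); z points along the fingers, y is the line along which they close (so a half turn about z gives the same grasp; the last joint's range is limited). The gripper opens to 88 mm and grips with 3 to 60 N. Pads are 20 mm wide; open, the fingers measure 115 mm over their backs; the gripper's body (75 mm by 178 mm) begins 61 mm behind the grasp point.
Start: joints at [-1.172, 0.091, 1.231, -0, 1.82, -0.057], TCP at [0.264, -0.539, 0.201] pointing down, gripper open.
Joint ranges: [-2.87, 2.87], [-0.86, 2.18], [0.17, 2.46], [-1.51, 4.65], [0.06, 2.69], [-2.65, 2.65]. Speed limits (rad/s): [2.57, 2.57, 3.01, 3.14, 3.14, 3.14].

### API

Orientations are given as a rotation vector (axis times angle).
In Python, from bench import ctrl gives the robot as it stands.
- The arm moves only by the shell command python3 -m handwheel 'ROWS' [FORCE]. ROWS is JSON, a list of rows, each an object of numbers: "tx", "ty", "tz": the shift along the tool's x, y, z in mm; "ax", "ay", "az": the turn, a rotation vector about the tool's x, y, z in rad; "grip": the opening, from 0 (shut) to 1 (fully open). In form: [{"tx": .., "ty": .., "tz": .., "ax": .., "ay": .., "az": .., "grip": ..}, ...]. A call has 1 to 10 rows; each row is the pose to reach, as a shift and turn from the pose commanded when the call began, along the tool's axes at that moment; what a row does not reach only later rows make up. A row lasts 1/10 s, in which the tool goes at most 50 mm and 8.59 degrees, less where a joint would pass 70% of its speed; a pose out of reach is approached as far as the arm can. A call with a gripper value outside its range is refused whole. The fingers move at their own pace and stop on an object; FORCE is the grip in N (left out, the last holds). Time passes only in rows, so rows that repeat a pose let the fingers close. It gives the time, the measured TCP pose, the force, the opening and the grip force at its end, in the units of the state.
- ctrl.get_state(): the state, without advancing time (a new reading comes with each control period).
- ctrl.read_camera(name): name is "side" or "top" or "wrist"; returns a dict with "color" (400x640x3 uint8, blue, green, red), "range_z" (400x640 float32, m along the optical axis (not along the pixel's ray), 0 where there is no reading), "intrinsics" (3x3 intrinsics, pixels), "extrinsics" (4x4, takes a point from camera to world coordinates). Camera axes: x right, y down, z forward; pixel columns grow to the right and rows downward; lengths in m; the calibration is good to about 2 mm. A picture is of the moment at which its call begins.
- ctrl.sign_off(): hands the job in; it is judged then, once.
Trained networks look in a picture, given as the dict that the camera call returned (one of the last four; its "shot" number tells which), for a name from the list of things; names that differ only in an ending like _2 or _b are one class to them, and where a whole thing is asked for, a point or a joint stands for the part that bears it (a point fixed in the world has none). Each returns a list of dicts, best first, with "conf" (0 to 1); they miss things now and then, are a little off and sometimes report something else, mostly with a low value. They report only what shows in the picture. A call takes as long as a camera call. They do not tell look-alikes from the thing itself.
- ctrl.look_for(picture, name): "xy" ([column, row] in pixels, amid what is visible of it).
The state is a dict: "time": time; "qpos": joint angles; "qvel": joint speeds; "effort": joint torques, N m; "ee_pos": TCP position; "eef_rot": TCP orientation; "wrist_force": force on the tool from outside, world axes, zero at the start; "wrist_torque": the same for the moment, N m; "gripper_width": finger opening in m; "grip_force": force on a finger pad.
Only numpy, scipy, OpenCV 4.12 (cv2) and the standard library are available. Lean on these libraries where they do the work, as an engineer would, in place of code of your own. Each camera call takes 0.05 s, during which the arm holds its last target. There are 200 camera calls.

## Working session

There is one attempt and no reset: what is moved stays moved. The work goes in short steps, Python scripts to look and compute and a shell command to move; the robot and the scene stay as the last step left them, time stands still between calls to the robot, and variables do not carry over. Pictures are saved under pics/ and viewed, at most 10 in all, crops included, and the job is handed in when it is done.

```bash
mkdir -p pics; ls; cat > h.py <<'E'
import numpy as np, cv2
from bench import ctrl
from scipy.spatial.transform import Rotation as R
def cloud(p):
    z=p["range_z"];K=p["intrinsics"];T=p["extrinsics"]
    v,u=np.mgrid[:z.shape[0],:z.shape[1]]
    c=np.stack([(u-K[0,2])/K[0,0]*z,(v-K[1,2])/K[1,1]*z,z],-1)
    w=c@T[:3,:3].T+T[:3,3]; w[z<=0]=np.nan
    return w
E
python3 - <<'E'
from h import *
for n in ["top","side"]:
    p=ctrl.read_camera(n); cv2.imwrite(f"pics/{n}0.png",p["color"]); w=cloud(p); np.savez(f"{n}0.npz",w=w,K=p["intrinsics"],T=p["extrinsics"],c=p["color"])
    for t in ["polisher","round_lid","square_lid","knob_grip","hammer","tin","drill_block"]:
        for d in ctrl.look_for(p,t):
            x,y=map(int,d["xy"]); print(n,t,round(d["conf"],2),x,y,np.round(w[y,x],3))
    print(n,p["extrinsics"][:3,3])
s=ctrl.get_state();print(s["time"],s["ee_pos"],s["eef_rot"],s["wrist_force"])
E
```

```text
pics
top polisher 0.72 383 176 [ 0.637 -0.158  0.052]
top round_lid 0.95 248 189 [0.603 0.241 0.049]
top round_lid 0.88 208 137 [0.764 0.365 0.047]
top round_lid 0.72 351 108 [ 0.85  -0.068  0.049]
top round_lid 0.65 210 299 [0.286 0.348 0.032]
top square_lid 0.63 258 255 [0.41  0.209 0.049]
top knob_grip 0.73 418 174 [ 0.616 -0.229  0.175]
top hammer 0.88 354 258 [ 0.398 -0.069  0.022]
top tin 0.7 265 143 [0.755 0.198 0.009]
top drill_block 0.59 423 288 [ 0.313 -0.26   0.054]
top [0.40654019 0.03027453 1.16909061]
side polisher 0.79 314 178 [ 0.593 -0.035  0.137]
side round_lid 0.92 281 262 [0.594 0.253 0.023]
side round_lid 0.86 247 185 [ 0.857 -0.067  0.028]
side round_lid 0.83 206 275 [0.765 0.38  0.035]
side round_lid 0.59 379 317 [0.282 0.363 0.033]
side square_lid 0.71 343 271 [0.415 0.226 0.021]
side knob_grip 0.61 323 140 [ 0.626 -0.228  0.172]
side hammer 0.65 373 218 [ 0.388 -0.045  0.019]
side hammer 0.58 245 241 [0.741 0.191 0.009]
side tin 0.66 243 242 [0.745 0.196 0.008]
side drill_block 0.84 407 181 [ 0.313 -0.247  0.056]
side [0.20962054 1.11997767 0.93856139]
0.8 [ 0.264143   -0.53875668  0.20085894] [3.06029657e+00 7.09830982e-01 5.78420952e-05] [ 0.38662614  0.27360993 -0.10613109]
```

View pics/top0.png

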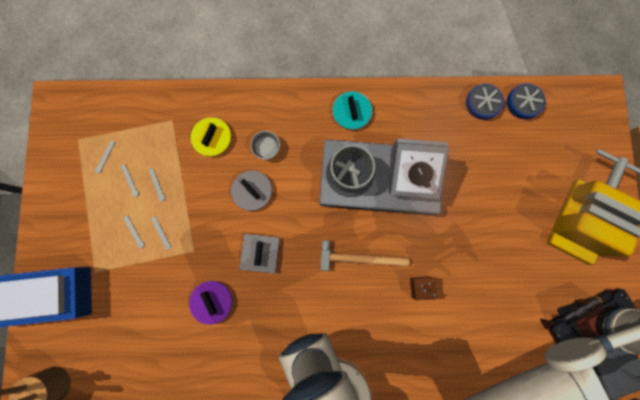

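View pics/side0.png

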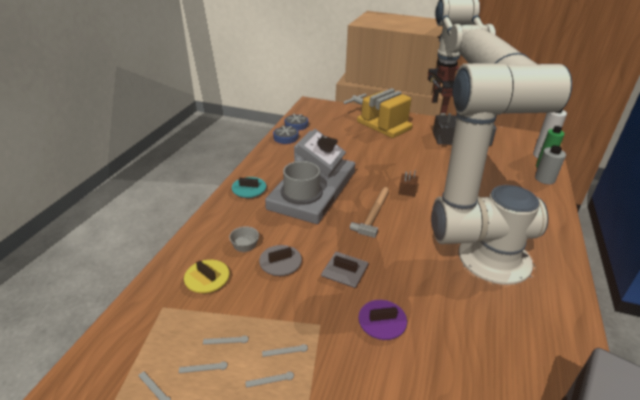

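The grey round lid is at top-view (251,190), the tub at (352,168) and the knob at (420,174). The purple, yellow and turquoise lids are look-alikes. Next I fit the geometry from both depth clouds.

```bash
cat > fit.py <<'E'
from h import *
def circ(P):
    A=np.c_[2*P[:,:2],np.ones(len(P))]; s=np.linalg.lstsq(A,(P[:,:2]**2).sum(1),rcond=None)[0]
    return s[:2],np.sqrt(s[2]+s[:2]@s[:2])
def near(w,c,r,z0,z1):
    P=w.reshape(-1,3); P=P[~np.isnan(P[:,0])]
    return P[(np.hypot(*(P[:,:2]-c).T)<r)&(P[:,2]>z0)&(P[:,2]<z1)]
E
python3 - <<'E'
from fit import *
for n in ["top","side"]:
    w=np.load(f"{n}0.npz")["w"]
    H=near(w,[.603,.241],.055,.04,.06); m=cv2.minAreaRect((H[:,:2]*1000).astype(np.float32)); print(n,"handle",len(H),m,np.median(H[:,2]),H[:,2].max())
    F=near(w,[.603,.241],.08,.012,.026); e=cv2.minEnclosingCircle((F[:,:2]*1000).astype(np.float32)); print("flange",len(F),e,np.median(F[:,2]))
    F=near(w,[.64,-.03],.09,.128,.15); print("rim",len(F),cv2.minEnclosingCircle((F[:,:2]*1000).astype(np.float32)),circ(F),np.median(F[:,2]))
    B=near(w,[.62,-.12],.25,.04,.056); print("base",len(B),cv2.minAreaRect((B[:,:2]*1000).astype(np.float32)),np.median(B[:,2]))
    C=near(w,[.63,-.22],.12,.09,.17)
    # panel plane, ransac
    rng=np.random.default_rng(0);best=0
    for _ in range(500):
        a,b,c=C[rng.choice(len(C),3,False)];nn=np.cross(b-a,c-a);
        if np.linalg.norm(nn)<1e-6: continue
        nn/=np.linalg.norm(nn); nn*=np.sign(nn[2])
        if nn[2]<.8 or nn[2]>.95: continue
        i=abs((C-a)@nn)<.003
        if i.sum()>best: best=i.sum();bi=i
    Q=C[bi];c=Q.mean(0);nn=np.linalg.svd(Q-c)[2][2];nn*=np.sign(nn[2]);print("panel",len(C),best,c,nn,"slope",np.degrees(np.arccos(nn[2])),"az",np.degrees(np.arctan2(nn[1],nn[0])))
    K=near(w,[.63,-.22],.09,.1,.25);d=(K-c)@nn;
    for lo,hi in [(.015,.025),(.04,.06)]:
        q=K[(d>lo)&(d<hi)];print(lo,len(q),q.mean(0),np.linalg.svd(q-q.mean(0))[2][0],d[(d>lo)&(d<hi)].mean())
im=np.load("top0.npz")["c"]
cv2.imwrite("pics/crop.png",np.hstack([cv2.resize(im[120:230,300:460],None,fx=5,fy=5,interpolation=2)]))
E
```

```text
top handle 129 ((606.0174560546875, 238.1302947998047), (70.35980224609375, 15.79127311706543), 42.12364196777344) 0.050653179439149154 0.05704723972939463
flange 1150 ((605.7294921875, 237.6165771484375), 62.105712890625) 0.019889282221048132
rim 299 ((648.1949462890625, -61.04375076293945), 61.26947021484375) (array([ 0.64776698, -0.06023506]), np.float64(0.05802320823490343)) 0.1389649664907604
base 3339 ((698.1947021484375, -160.4427490234375), (360.0980529785156, 318.11566162109375), 84.8416519165039) 0.049291215729103444
panel 2988 1842 [ 0.63622563 -0.24292179  0.13242158] [-0.46808239  0.03897778  0.88282479] slope 28.014983495305163 az 175.23989352136104
0.015 328 [ 0.6243304  -0.24246679  0.14781741] [-0.4437486   0.85211836 -0.27745536] 0.019177504180972253
0.04 151 [ 0.61003968 -0.24115616  0.17566741] [-0.78565076 -0.49818779 -0.36682668] 0.05050449376136945
side handle 157 ((603.718505859375, 239.7587127685547), (69.139404296875, 20.467926025390625), 39.87171936035156) 0.050399193410266996 0.05672892175244437
flange 771 ((603.7481079101562, 236.34817504882812), 65.34944915771484) 0.021335345869842093
rim 307 ((648.8650512695312, -58.444061279296875), 63.87834548950195) (array([ 0.64693474, -0.05883864]), np.float64(0.058226618433553756)) 0.1374675768989151
base 1396 ((696.83935546875, -156.23391723632812), (365.4920654296875, 319.1697082519531), 84.80235290527344) 0.051094566332866076
panel 1502 603 [ 0.6318351  -0.22449276  0.13297899] [-0.46526957  0.04490975  0.88402904] slope 27.867729710246575 az 174.48665388430004
0.015 100 [ 0.61844009 -0.22833     0.1476785 ] [-0.84752814 -0.29004306 -0.44448969] 0.019054757225897723
0.04 83 [ 0.60783733 -0.23898492  0.17497631] [-0.77031169 -0.51051592 -0.38209083] 0.047641441363124516
```

View pics/crop.png

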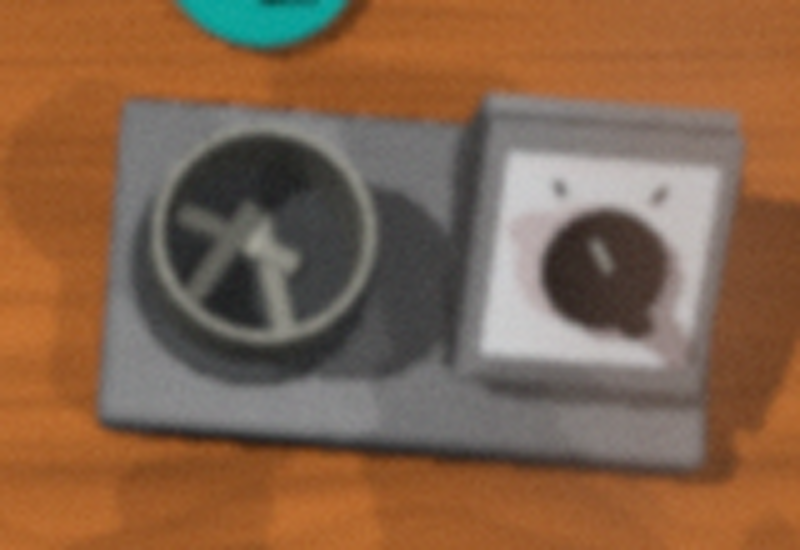

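The crop shows the open tub with small parts well inside it at (265,235). The knob bar leans upper-left at (603,270). The rim radius and height, flange radius, handle size, panel slope (28°) and knob position all match the sizes given. Next I work out the approach.

```bash
cat > rel.py <<'E'
from h import *
def rel(pos,Rt):
    s=ctrl.get_state();R0=R.from_rotvec(s["eef_rot"])
    print("t",round(s["time"],2),"shift mm",np.round(R0.inv().apply(np.array(pos)-s["ee_pos"])*1000,1),"turn",np.round((R0.inv()*Rt).as_rotvec(),4),"F",np.round(s["wrist_force"],1))
def frame(z,x):
    z=np.array(z)/np.linalg.norm(z);x=np.array(x)-z*np.dot(x,z);x/=np.linalg.norm(x)
    return R.from_matrix(np.c_[x,np.cross(z,x),z])
def down(yaw): return frame([0,0,-1],[np.cos(yaw),np.sin(yaw),0])
E
python3 - <<'E'
from rel import *
rel([.605,.2385,.2],down(np.radians(41.2)))
E
```

```text
t 0.8 shift mm [ 648.2 -547.8    0.8] turn [ 1.000e-04 -0.000e+00 -2.632e-01] F [ 0.4  0.3 -0.1]
```

```bash
python3 -m handwheel '[{"tz":-40,"tx":20,"ty":-17},{"tx":324,"ty":-274,"tz":-40,"az":-0.263},{"tx":324,"ty":-274,"tz":-40,"az":-0.263},{"tx":324,"ty":-274,"tz":-40,"az":-0.263},{"tx":324,"ty":-274,"tz":-40,"az":-0.263},{"tx":324,"ty":-274,"tz":-40,"az":-0.263},{"tx":324,"ty":-274,"tz":-40,"az":-0.263},{"tx":324,"ty":-274,"tz":-40,"az":-0.263},{"tx":324,"ty":-274,"tz":-40,"az":-0.263},{"tx":324,"ty":-274,"tz":-40,"az":-0.263}]'
python3 - <<'E'
from rel import *
rel([.605,.2385,.2],down(np.radians(41.2)))
E
```

```text
t 0.8 shift mm [ 648.2 -547.8    0.8] turn [ 1.000e-04 -0.000e+00 -2.632e-01] F [ 0.4  0.3 -0.1]validation failed for argument at $[0]...
```

```bash
python3 -m handwheel '[{"tx":20,"ty":-17,"tz":-40,"ax":0,"ay":0,"az":0,"grip":1},{"tx":324,"ty":-274,"tz":-40,"ax":0,"ay":0,"az":-0.263,"grip":1},{"tx":324,"ty":-274,"tz":-40,"ax":0,"ay":0,"az":-0.263,"grip":1},{"tx":324,"ty":-274,"tz":-40,"ax":0,"ay":0,"az":-0.263,"grip":1},{"tx":324,"ty":-274,"tz":-40,"ax":0,"ay":0,"az":-0.263,"grip":1},{"tx":324,"ty":-274,"tz":-40,"ax":0,"ay":0,"az":-0.263,"grip":1},{"tx":324,"ty":-274,"tz":-40,"ax":0,"ay":0,"az":-0.263,"grip":1},{"tx":324,"ty":-274,"tz":-40,"ax":0,"ay":0,"az":-0.263,"grip":1},{"tx":324,"ty":-274,"tz":-40,"ax":0,"ay":0,"az":-0.263,"grip":1},{"tx":324,"ty":-274,"tz":-40,"ax":0,"ay":0,"az":-0.263,"grip":1}]'
python3 - <<'E'
from rel import *
rel([.605,.2385,.2],down(np.radians(41.2)))
E
```

```text
time: 1.8
ee_pos: [0.436, -0.1452, 0.2412]
eef_rot: [-2.936, -1.116, -0.003]
wrist_force: [-0.5, -0.1, -0.1]
gripper_width: 0.088
grip_force: 0.0
t 1.8 shift mm [ 381.2 -174.5   42. ] turn [-0.0002 -0.002   0.0076] F [-0.5 -0.1 -0.1]
```

```bash
python3 -m handwheel '[{"tx":381,"ty":-174,"tz":42,"ax":0,"ay":0,"az":0,"grip":1},{"tx":381,"ty":-174,"tz":42,"ax":0,"ay":0,"az":0,"grip":1},{"tx":381,"ty":-174,"tz":42,"ax":0,"ay":0,"az":0,"grip":1},{"tx":381,"ty":-174,"tz":42,"ax":0,"ay":0,"az":0,"grip":1},{"tx":381,"ty":-174,"tz":42,"ax":0,"ay":0,"az":0,"grip":1},{"tx":381,"ty":-174,"tz":42,"ax":0,"ay":0,"az":0,"grip":1},{"tx":381,"ty":-174,"tz":42,"ax":0,"ay":0,"az":0,"grip":1},{"tx":381,"ty":-174,"tz":42,"ax":0,"ay":0,"az":0,"grip":1},{"tx":381,"ty":-174,"tz":42,"ax":0,"ay":0,"az":0,"grip":1},{"tx":381,"ty":-174,"tz":42,"ax":0,"ay":0,"az":0,"grip":1}]'
cat > lid.py <<'E'
from fit import *
from rel import *
p=ctrl.read_camera("wrist");w=cloud(p);cv2.imwrite("pics/wl.png",p["color"])
H=near(w,[.605,.2385],.07,.043,.06); m=cv2.minAreaRect((H[:,:2]*1000).astype(np.float32)); print("handle",len(H),m,np.median(H[:,2]))
F=near(w,[.605,.2385],.08,.012,.026); print("flange",len(F),cv2.minEnclosingCircle((F[:,:2]*1000).astype(np.float32)),np.median(F[:,2]))
rel([.605,.2385,.041],down(np.radians(41.2)))
E
python3 lid.py
```

```text
time: 2.8
ee_pos: [0.6069, 0.2335, 0.1966]
eef_rot: [-2.939, -1.109, 0.004]
wrist_force: [-0.1, -0.8, -0.5]
gripper_width: 0.088
grip_force: 0.0
handle 757 ((605.139892578125, 238.94825744628906), (68.08776092529297, 15.719783782958984), 41.569297790527344) 0.05011054909259688
flange 6175 ((604.5143432617188, 238.4099884033203), 61.8399543762207) 0.01929233639913941
t 2.85 shift mm [  3.4  -6.1 156.5] turn [-0.0005  0.0021  0.001 ] F [ 0.1 -0.   0.8]
```

View pics/wl.png

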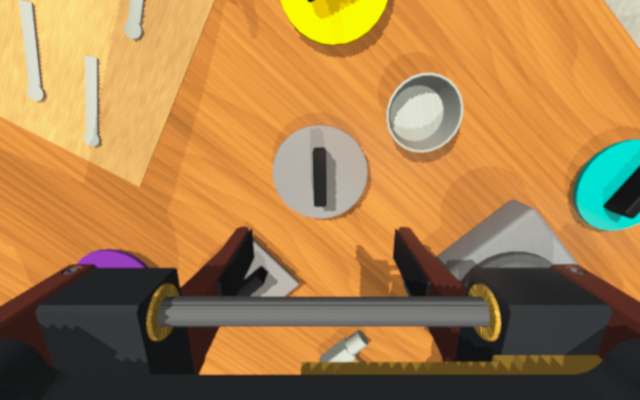

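The wrist view shows the grey lid at (320,172) with its handle aligned to the tool. The fingers straddle its line and the tin at (425,112) is clear. I descend.

```bash
python3 -m handwheel '[{"tx":3,"ty":-6,"tz":40,"ax":0,"ay":0.002,"az":0,"grip":1},{"tx":3,"ty":-6,"tz":80,"ax":0,"ay":0.002,"az":0,"grip":1},{"tx":3,"ty":-6,"tz":110,"ax":0,"ay":0.002,"az":0,"grip":1},{"tx":3,"ty":-6,"tz":130,"ax":0,"ay":0.002,"az":0,"grip":1},{"tx":3,"ty":-6,"tz":130,"ax":0,"ay":0.002,"az":0,"grip":1},{"tx":3,"ty":-6,"tz":130,"ax":0,"ay":0.002,"az":0,"grip":1}]'
python3 - <<'E'
from rel import *
rel([.605,.2386,.041],down(np.radians(41.4)))
E
```

```text
time: 3.45
ee_pos: [0.6052, 0.2368, 0.07]
eef_rot: [-2.941, -1.103, -0.004]
wrist_force: [-0.3, -0.0, 0.6]
gripper_width: 0.0876
grip_force: 0.0
t 3.45 shift mm [ 0.9 -1.5 29. ] turn [ 0.0006 -0.0026 -0.0053] F [-0.3 -0.   0.6]
```

```bash
python3 -m handwheel '[{"tx":1,"ty":-1.5,"tz":15,"ax":0,"ay":0,"az":-0.005,"grip":1},{"tx":1,"ty":-1.5,"tz":29,"ax":0,"ay":0,"az":-0.005,"grip":1},{"tx":1,"ty":-1.5,"tz":29,"ax":0,"ay":0,"az":-0.005,"grip":1},{"tx":1,"ty":-1.5,"tz":29,"ax":0,"ay":0,"az":-0.005,"grip":0.4},{"tx":1,"ty":-1.5,"tz":29,"ax":0,"ay":0,"az":-0.005,"grip":0},{"tx":1,"ty":-1.5,"tz":29,"ax":0,"ay":0,"az":-0.005,"grip":0},{"tx":1,"ty":-1.5,"tz":29,"ax":0,"ay":0,"az":-0.005,"grip":0},{"tx":1,"ty":-1.5,"tz":29,"ax":0,"ay":0,"az":-0.005,"grip":0},{"tx":1,"ty":-1.5,"tz":29,"ax":0,"ay":0,"az":-0.005,"grip":0},{"tx":1,"ty":-1.5,"tz":29,"ax":0,"ay":0,"az":-0.005,"grip":0}]' 30
python3 - <<'E'
from rel import *
rel([.605,.2386,.225],down(np.radians(41.4)))
E
```

```text
time: 4.45
ee_pos: [0.6047, 0.2401, 0.0399]
eef_rot: [-2.937, -1.112, -0.003]
wrist_force: [-0.9, -1.0, -0.3]
gripper_width: 0.0354
grip_force: 0.0
t 4.45 shift mm [  -0.4    1.3 -185.1] turn [-0.     -0.0021  0.0012] F [-0.9 -1.  -0.3]
```

```bash
python3 -m handwheel '[{"tx":0,"ty":0,"tz":0,"ax":0,"ay":0,"az":0,"grip":0},{"tx":0,"ty":0,"tz":0,"ax":0,"ay":0,"az":0,"grip":0},{"tx":0,"ty":0,"tz":0,"ax":0,"ay":0,"az":0,"grip":0},{"tx":0,"ty":0,"tz":0,"ax":0,"ay":0,"az":0,"grip":0},{"tx":0,"ty":0,"tz":0,"ax":0,"ay":0,"az":0,"grip":0},{"tx":0,"ty":0,"tz":0,"ax":0,"ay":0,"az":0,"grip":0}]' 30
```

```text
time: 5.05
ee_pos: [0.6047, 0.2401, 0.0399]
eef_rot: [-2.937, -1.112, -0.003]
wrist_force: [-0.4, -0.5, -0.3]
gripper_width: 0.0006
grip_force: 0.0
```

```bash
python3 - <<'E'
from h import *
p=ctrl.read_camera("wrist");q=ctrl.read_camera("side")
cv2.imwrite("pics/miss.png",np.hstack([cv2.resize(p["color"],(400,250)),cv2.resize(q["color"][170:350,180:468],(400,250))]))
print(ctrl.get_state())
E
```

```text
{'time': 5.15, 'qpos': array([3.25171082e-01, 2.50577870e-01, 1.33865031e+00, 7.61655384e-04,
       1.55050139e+00, 1.17210869e+00]), 'qvel': array([ 0.00113483, -0.00176409, -0.00017531,  0.00034624, -0.00044579,
       -0.00077061]), 'effort': array([-9.03879227e-04, -5.09328425e+01, -4.01232255e+01,  4.57163982e-02,
       -7.02197221e-02,  4.42779015e-05]), 'ee_pos': array([0.60470275, 0.24004696, 0.03984304]), 'eef_rot': array([-2.93742512, -1.11210542, -0.00296785]), 'wrist_force': array([ 0.13743938,  0.18604766, -0.21286275]), 'wrist_torque': array([-0.04904715,  0.01651268, -0.01298824]), 'grip_force': 0.0, 'gripper_width': 7.133901476894097e-05}
```

View pics/miss.png

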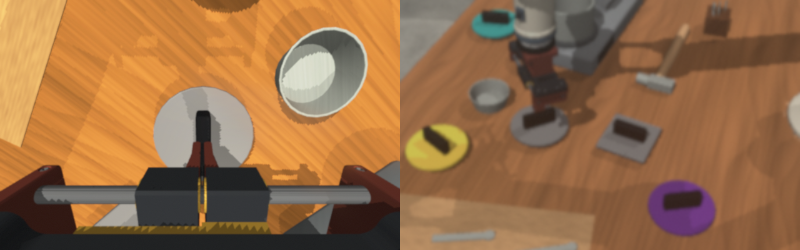

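The pads shut on nothing. The wrist view (left half) shows the handle at (203,125) just beyond the closed fingers at (203,165). The side view shows the fingers behind or above the handle. I measure where the fingers really are.

```bash
python3 - <<'E'
from fit import *
s=ctrl.get_state();R0=R.from_rotvec(s["eef_rot"])
for n in ["side","wrist","top"]:
    p=ctrl.read_camera(n);w=cloud(p)
    H=near(w,[.605,.24],.09,.03,.11)
    t=R0.inv().apply(H-s["ee_pos"])*1000
    c=p["color"][~np.isnan(w[...,0])] 
    print(n,len(H),p["extrinsics"][:3,3])
    for lo,hi in [(-70,-50),(-50,-30),(-30,-20),(-20,-14),(-14,-5),(-5,5),(5,12)]:
        q=t[(t[:,2]>lo)&(t[:,2]<hi)]
        if len(q):print(lo,len(q),"x",np.round(np.percentile(q[:,0],[2,50,98])),"y",np.round(np.percentile(q[:,1],[2,50,98])))
    H=near(w,[.605,.24],.07,.012,.025);print("flange",len(H),cv2.minEnclosingCircle((H[:,:2]*1000).astype(np.float32)))
E
```

```text
side 249 [0.20962054 1.11997767 0.93856139]
-70 5 x [ 9. 10. 10.] y [ 3.  4. 11.]
-50 20 x [-9.  4. 11.] y [-10.  -7.   6.]
-30 14 x [-13.   3.  11.] y [-9. -7.  1.]
-20 10 x [-34.  -9.  27.] y [-7.  1.  4.]
-14 115 x [-34.   2.  32.] y [-8. -3. 10.]
-5 46 x [-35.  -3.  33.] y [-9. -6. -1.]
5 39 x [-34.   2.  32.] y [-8. -5.  5.]
flange 718 ((603.0277709960938, 237.26625061035156), 65.01000213623047)
wrist 2745 [0.66167637 0.29157135 0.22337007]
-70 896 x [ 7. 10. 11.] y [-11.  -1.  10.]
-50 523 x [ 9. 10. 11.] y [-9. -1.  8.]
-30 170 x [ 9. 10. 11.] y [-9. -1.  8.]
-20 1 x [10. 10. 10.] y [5. 5. 5.]
-14 1038 x [ 6. 20. 33.] y [-7.  0.  8.]
-5 84 x [31. 33. 33.] y [-7.  0.  8.]
5 30 x [31. 33. 34.] y [-6.  1.  8.]
flange 14507 ((604.2234497070312, 238.35214233398438), 61.826942443847656)
top 0 [0.40654019 0.03027453 1.16909061]
flange 489 ((605.29296875, 236.538818359375), 61.872291564941406)
```

```bash
python3 - <<'E'
from fit import *
print(ctrl.finger_overhang)
s=ctrl.get_state();R0=R.from_rotvec(s["eef_rot"])
p=ctrl.read_camera("wrist");w=cloud(p)
t=R0.inv().apply((w.reshape(-1,3)-s["ee_pos"]))*1000
q=t[(t[:,0]>5)&(t[:,0]<13)&(abs(t[:,1])<4)&(t[:,2]<0)]
print(np.sort(np.round(q[:,2]))[-60:])
E
```

```text
0.017
[-10. -10. -10. -10. -10. -10. -10. -10. -10. -10. -10. -10. -10. -10.
 -10. -10. -10. -10. -10. -10. -10. -10. -10. -10. -10. -10. -10. -10.
 -10. -10. -10. -10. -10. -10. -10. -10. -10. -10. -10. -10. -10. -10.
 -10. -10. -10. -10. -10. -10. -10. -10. -10. -10. -10.  -9.  -9.  -9.
  -9.  -9.  -9.  -9.]
```

```bash
python3 -m handwheel '[{"tx":0,"ty":0,"tz":-40,"ax":0,"ay":0,"az":0,"grip":0.7},{"tx":0,"ty":0,"tz":-80,"ax":0,"ay":0,"az":0,"grip":0.7},{"tx":0,"ty":0,"tz":-80,"ax":0,"ay":0,"az":0,"grip":0.7},{"tx":0,"ty":0,"tz":-80,"ax":0,"ay":0,"az":0,"grip":0.7},{"tx":0,"ty":0,"tz":-80,"ax":0,"ay":0,"az":0,"grip":0.7},{"tx":0,"ty":0,"tz":-80,"ax":0,"ay":0,"az":0,"grip":0.7}]'
python3 - <<'E'
from fit import *
s=ctrl.get_state();R0=R.from_rotvec(s["eef_rot"])
for n in ["wrist","side"]:
    p=ctrl.read_camera(n);w=cloud(p)
    t=R0.inv().apply((w.reshape(-1,3)-s["ee_pos"]))*1000
    q=t[(abs(t[:,0])<16)&(abs(t[:,1])<70)&(t[:,2]<50)&(t[:,2]>-70)]
    for z in range(-70,50,8):
        a=q[(q[:,2]>=z)&(q[:,2]<z+8)]
        if len(a):print(n,z,len(a),"x",np.round(np.percentile(a[:,0],[0,50,100])),"y",np.round(np.percentile(a[:,1],[0,25,50,75,100])))
p=ctrl.read_camera("wrist");cv2.imwrite("pics/o.png",p["color"])
E
```

```text
time: 5.95
ee_pos: [0.6037, 0.2396, 0.1176]
eef_rot: [-2.937, -1.112, 0.003]
wrist_force: [-0.5, -0.3, -0.0]
gripper_width: 0.045
grip_force: 0.0
wrist -70 629 x [-10.  10.  11.] y [-35. -26. -23.  25.  34.]
wrist -62 542 x [-11.  10.  11.] y [-33. -25.  22.  24.  32.]
wrist -54 419 x [-12.   9.  11.] y [-33. -24.  22.  23.  32.]
wrist -46 378 x [-10.   9.  11.] y [-32. -25. -23.  24.  31.]
wrist -38 314 x [-11.   9.  11.] y [-32. -24.  22.  24.  31.]
wrist -30 265 x [-10.   9.  11.] y [-32. -24. -23.  23.  31.]
wrist -22 30 x [-10.   8.  11.] y [-30. -23.  22.  25.  29.]
side -70 7 x [-11.  -0.  11.] y [-35. -35. -34. -33. -32.]
side -62 19 x [-11.   0.  11.] y [-35. -34. -34. -33. -31.]
side -54 22 x [-11.   2.  11.] y [-36. -33. -33. -31.  30.]
side -46 27 x [-12.   4.  11.] y [-36. -33. -31. -27.  33.]
side -38 29 x [-12.   5.  11.] y [-36. -33. -32.  25.  33.]
side -30 18 x [-11.   4.  11.] y [-34. -33. -31.  26.  36.]
```

View pics/o.png

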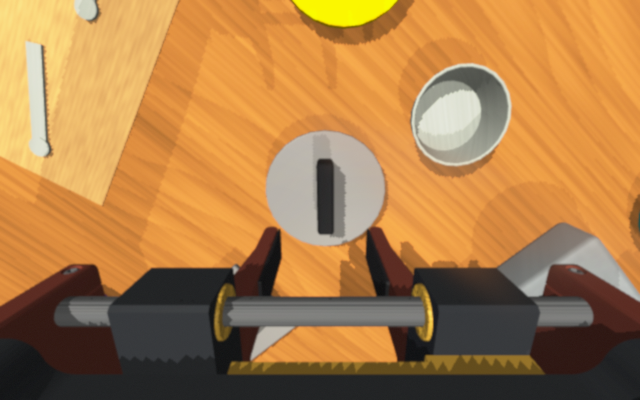

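The view shows the lid at (325,188) and the open fingertips at (265,235) and (380,235). The fingertips really end about 21 mm behind the reported TCP rather than 17 mm ahead, so the lowering has to be about 38 mm deeper by the reported pose.

```bash
python3 - <<'E'
from rel import *
rel([.605,.2387,.0035],down(np.radians(41.4)))
E
```

```text
t 6.1 shift mm [  0.    1.5 114.9] turn [-0.0009  0.      0.0013] F [ 0.1 -0.3  0.5]
```

```bash
python3 -m handwheel '[{"tx":0,"ty":1.5,"tz":30,"ax":0,"ay":0,"az":0,"grip":0.5},{"tx":0,"ty":1.5,"tz":60,"ax":0,"ay":0,"az":0,"grip":0.5},{"tx":0,"ty":1.5,"tz":85,"ax":0,"ay":0,"az":0,"grip":0.5},{"tx":0,"ty":1.5,"tz":100,"ax":0,"ay":0,"az":0,"grip":0.5},{"tx":0,"ty":1.5,"tz":106,"ax":0,"ay":0,"az":0,"grip":0.5},{"tx":0,"ty":1.5,"tz":112,"ax":0,"ay":0,"az":0,"grip":0.5},{"tx":0,"ty":1.5,"tz":114,"ax":0,"ay":0,"az":0,"grip":0.5},{"tx":0,"ty":1.5,"tz":114,"ax":0,"ay":0,"az":0,"grip":0.5}]'
python3 -m handwheel '[{"tx":0,"ty":0,"tz":0,"ax":0,"ay":0,"az":0,"grip":0},{"tx":0,"ty":0,"tz":0,"ax":0,"ay":0,"az":0,"grip":0},{"tx":0,"ty":0,"tz":0,"ax":0,"ay":0,"az":0,"grip":0},{"tx":0,"ty":0,"tz":0,"ax":0,"ay":0,"az":0,"grip":0},{"tx":0,"ty":0,"tz":0,"ax":0,"ay":0,"az":0,"grip":0},{"tx":0,"ty":0,"tz":0,"ax":0,"ay":0,"az":0,"grip":0},{"tx":0,"ty":0,"tz":0,"ax":0,"ay":0,"az":0,"grip":0},{"tx":0,"ty":0,"tz":0,"ax":0,"ay":0,"az":0,"grip":0}]' 30
```

```text
time: 6.9
ee_pos: [0.6063, 0.2391, 0.0068]
eef_rot: [-2.938, -1.112, -0.005]
wrist_force: [-0.0, 0.8, -0.2]
gripper_width: 0.044
grip_force: 0.0
time: 7.7
ee_pos: [0.6059, 0.239, 0.0062]
eef_rot: [-2.937, -1.112, -0.004]
wrist_force: [-0.4, -0.1, 1.8]
gripper_width: 0.0158
grip_force: 30.0
```

```bash
python3 -m handwheel '[{"tx":0,"ty":0,"tz":-5,"ax":0,"ay":0,"az":0,"grip":0},{"tx":0,"ty":0,"tz":-25,"ax":0,"ay":0,"az":0,"grip":0},{"tx":0,"ty":0,"tz":-55,"ax":0,"ay":0,"az":0,"grip":0},{"tx":0,"ty":0,"tz":-90,"ax":0,"ay":0,"az":0,"grip":0},{"tx":0,"ty":0,"tz":-125,"ax":0,"ay":0,"az":0,"grip":0},{"tx":0,"ty":0,"tz":-155,"ax":0,"ay":0,"az":0,"grip":0},{"tx":0,"ty":0,"tz":-175,"ax":0,"ay":0,"az":0,"grip":0},{"tx":0,"ty":0,"tz":-180,"ax":0,"ay":0,"az":0,"grip":0},{"tx":0,"ty":0,"tz":-180,"ax":0,"ay":0,"az":0,"grip":0},{"tx":0,"ty":0,"tz":-180,"ax":0,"ay":0,"az":0,"grip":0}]'
cat > held.py <<'E'
from fit import *
from rel import *
s=ctrl.get_state();R0=R.from_rotvec(s["eef_rot"])
for n in ["wrist","side"]:
    p=ctrl.read_camera(n);w=cloud(p);z=s["ee_pos"][2]
    F=near(w,s["ee_pos"][:2],.075,z+.004,z+.022)
    c,r=cv2.minEnclosingCircle((F[:,:2]*1000).astype(np.float32))
    print(n,len(F),c,r,np.median(F[:,2]),"in tool",R0.inv().apply(np.r_[np.array(c)/1000,np.median(F[:,2])]-s["ee_pos"])*1000)
    a=F[abs(F[:,2]-np.median(F[:,2]))<.003];nn=np.linalg.svd(a-a.mean(0))[2][2];print("normal",nn*np.sign(nn[2]))
rel([.6475,-.0598,.195],R0)
E
python3 held.py
```

```text
time: 8.7
ee_pos: [0.6049, 0.2385, 0.1836]
eef_rot: [-2.937, -1.112, 0.002]
wrist_force: [-0.1, 0.5, -2.4]
gripper_width: 0.0161
grip_force: 30.0
wrist 15830 (603.5182495117188, 237.7973175048828) 61.756874084472656 0.19679075477306407 in tool [ -1.54527407  -0.41206332 -13.145701  ]
normal [0.00306591 0.00211269 0.99999307]
side 769 (603.45751953125, 238.67221069335938) 63.278076171875 0.19848220764080204 in tool [ -1.01278376  -1.10984572 -14.83676362]
normal [0.00130657 0.00585418 0.99998201]
t 8.8 shift mm [-165.5  251.8  -11.7] turn [-0.0002  0.0006  0.    ] F [-0.2 -0.2 -1.1]
```

Lid held level, with its underside about 6 mm below the reported TCP height. I carry it over the tub.

```bash
python3 -m handwheel '[{"tx":-8,"ty":12,"tz":-4,"ax":0,"ay":0,"az":0,"grip":0},{"tx":-24,"ty":36,"tz":-8,"ax":0,"ay":0,"az":0,"grip":0},{"tx":-44,"ty":66,"tz":-11,"ax":0,"ay":0,"az":0,"grip":0},{"tx":-66,"ty":100,"tz":-11,"ax":0,"ay":0,"az":0,"grip":0},{"tx":-88,"ty":134,"tz":-11,"ax":0,"ay":0,"az":0,"grip":0},{"tx":-110,"ty":168,"tz":-11,"ax":0,"ay":0,"az":0,"grip":0},{"tx":-132,"ty":202,"tz":-11,"ax":0,"ay":0,"az":0,"grip":0},{"tx":-150,"ty":229,"tz":-11,"ax":0,"ay":0,"az":0,"grip":0},{"tx":-160,"ty":245,"tz":-11,"ax":0,"ay":0,"az":0,"grip":0},{"tx":-165,"ty":252,"tz":-11,"ax":0,"ay":0,"az":0,"grip":0}]'
python3 -m handwheel '[{"tx":0,"ty":0,"tz":0,"ax":0,"ay":0,"az":0,"grip":0},{"tx":0,"ty":0,"tz":0,"ax":0,"ay":0,"az":0,"grip":0},{"tx":0,"ty":0,"tz":0,"ax":0,"ay":0,"az":0,"grip":0}]'
cat >>held.py <<'E'
rel([.6485,-.0595,.146],R0)
E
python3 held.py
```

```text
time: 9.8
ee_pos: [0.6485, -0.0616, 0.196]
eef_rot: [-2.939, -1.108, -0.002]
wrist_force: [0.7, -0.1, -1.4]
gripper_width: 0.0155
grip_force: 30.0
time: 10.1
ee_pos: [0.6487, -0.0578, 0.1967]
eef_rot: [-2.936, -1.115, -0.003]
wrist_force: [-0.2, -0.4, -1.7]
gripper_width: 0.0158
grip_force: 30.0
wrist 15844 (647.1185302734375, -58.45918655395508) 61.853946685791016 0.20987647347332555 in tool [ -1.6178675   -0.56268679 -13.2138306 ]
normal [-3.15162052e-05  6.07104052e-04  9.99999815e-01]
side 467 (646.5687866210938, -57.54765319824219) 65.8129653930664 0.21234090342071243 in tool [ -1.41816492  -1.609884   -15.67757227]
normal [0.00253405 0.00423079 0.99998784]
t 10.2 shift mm [-2.1  0.5  1.7] turn [ 0.0002  0.0001 -0.0001] F [-0.9  0.6 -1.7]
t 10.2 shift mm [-1.3  1.  50.7] turn [ 0.0002  0.0001 -0.0001] F [-0.9  0.6 -1.7]
```

```bash
python3 -m handwheel '[{"tx":-0.6,"ty":1.5,"tz":15,"ax":0,"ay":0,"az":0,"grip":0},{"tx":-0.6,"ty":1.5,"tz":32,"ax":0,"ay":0,"az":0,"grip":0},{"tx":-0.6,"ty":1.5,"tz":42,"ax":0,"ay":0,"az":0,"grip":0},{"tx":-0.6,"ty":1.5,"tz":47,"ax":0,"ay":0,"az":0,"grip":0},{"tx":-0.6,"ty":1.5,"tz":51,"ax":0,"ay":0,"az":0,"grip":0},{"tx":-0.6,"ty":1.5,"tz":55,"ax":0,"ay":0,"az":0,"grip":0},{"tx":-0.6,"ty":1.5,"tz":57,"ax":0,"ay":0,"az":0,"grip":0},{"tx":-0.6,"ty":1.5,"tz":57,"ax":0,"ay":0,"az":0,"grip":0}]'; python3 held.py
```

```text
time: 11.0
ee_pos: [0.6494, -0.0609, 0.1396]
eef_rot: [-2.938, -1.112, -0.003]
wrist_force: [0.0, -0.2, -1.7]
gripper_width: 0.0159
grip_force: 30.0
wrist 15852 (648.2368774414062, -61.5975456237793) 61.79277420043945 0.15278438752003876 in tool [ -1.31213143  -0.23151973 -13.20727424]
normal [-1.21640485e-04  1.07749881e-03  9.99999412e-01]
side 466 (648.1100463867188, -59.97483825683594) 64.80914306640625 0.15530249115581235 in tool [ -0.32728132  -1.53094971 -15.72355389]
normal [3.47706434e-04 2.03376456e-03 9.99997871e-01]
t 11.1 shift mm [ -0.7  -2.1 -55. ] turn [ 0.0003 -0.0004  0.0001] F [-0.2 -0.1 -1.9]
t 11.1 shift mm [ 0.1 -1.7 -6. ] turn [ 0.0003 -0.0004  0.0001] F [-0.2 -0.1 -1.9]
```

Plug is in without contact, about 5 mm to go. I lower the rest slowly until it touches.

```bash
python3 -m handwheel '[{"tx":0,"ty":0,"tz":1.5,"ax":0,"ay":0,"az":0,"grip":0},{"tx":0,"ty":0,"tz":3,"ax":0,"ay":0,"az":0,"grip":0},{"tx":0,"ty":0,"tz":4,"ax":0,"ay":0,"az":0,"grip":0},{"tx":0,"ty":0,"tz":5,"ax":0,"ay":0,"az":0,"grip":0},{"tx":0,"ty":0,"tz":5,"ax":0,"ay":0,"az":0,"grip":0}]'; python3 -m handwheel '[{"tx":0,"ty":0,"tz":0.5,"ax":0,"ay":0,"az":0,"grip":0},{"tx":0,"ty":0,"tz":1,"ax":0,"ay":0,"az":0,"grip":0},{"tx":0,"ty":0,"tz":1,"ax":0,"ay":0,"az":0,"grip":0}]'
```

```text
time: 11.6
ee_pos: [0.6493, -0.0608, 0.1343]
eef_rot: [-2.937, -1.112, -0.003]
wrist_force: [-0.7, 0.0, -1.2]
gripper_width: 0.0158
grip_force: 30.0
time: 11.9
ee_pos: [0.6494, -0.0608, 0.1341]
eef_rot: [-2.938, -1.112, -0.004]
wrist_force: [-1.6, -0.6, 1.3]
gripper_width: 0.0159
grip_force: 30.0
```

```bash
python3 -m handwheel '[{"tx":0,"ty":0,"tz":0.7,"ax":0,"ay":0,"az":0,"grip":0},{"tx":0,"ty":0,"tz":0.7,"ax":0,"ay":0,"az":0,"grip":0},{"tx":0,"ty":0,"tz":0.7,"ax":0,"ay":0,"az":0,"grip":0}]'; python3 -m handwheel '[{"tx":0,"ty":0,"tz":0,"ax":0,"ay":0,"az":0,"grip":0.4},{"tx":0,"ty":0,"tz":0,"ax":0,"ay":0,"az":0,"grip":0.4},{"tx":0,"ty":0,"tz":0,"ax":0,"ay":0,"az":0,"grip":0.4},{"tx":0,"ty":0,"tz":0,"ax":0,"ay":0,"az":0,"grip":0.4},{"tx":0,"ty":0,"tz":-20,"ax":0,"ay":0,"az":0,"grip":0.5},{"tx":0,"ty":0,"tz":-50,"ax":0,"ay":0,"az":0,"grip":0.7},{"tx":0,"ty":0,"tz":-90,"ax":0,"ay":0,"az":0,"grip":1},{"tx":0,"ty":0,"tz":-120,"ax":0,"ay":0,"az":0,"grip":1},{"tx":0,"ty":0,"tz":-120,"ax":0,"ay":0,"az":0,"grip":1},{"tx":0,"ty":0,"tz":-120,"ax":0,"ay":0,"az":0,"grip":1}]'
python3 - <<'E'
from fit import *
from rel import *
p=ctrl.read_camera("wrist");w=cloud(p)
F=near(w,[.648,-.060],.08,.143,.156);c=cv2.minEnclosingCircle((F[:,:2]*1000).astype(np.float32));a=F[abs(F[:,2]-np.median(F[:,2]))<.004]
nn=np.linalg.svd(a-a.mean(0))[2][2];print("lid",len(F),c,np.median(F[:,2]),nn)
# knob bar
n=np.array([-.467,.0418,.883]);n/=np.linalg.norm(n);c0=np.array([.6317,-.239,.13])
K=near(w,[.61,-.24],.09,.1,.25);d=(K-c0)@n
for lo,hi in [(-.005,.005),(.016,.024),(.044,.058)]:
    q=K[(d>lo)&(d<hi)];e=np.cross(n,[0,0,1]);e/=np.linalg.norm(e);f=np.cross(n,e);f*=np.sign(f[2])
    if len(q)>9:
        ab=np.c_[(q-c0)@e,(q-c0)@f]*1000;print(lo,len(q),"e",np.round(e,3),"f",np.round(f,3),cv2.minAreaRect(ab.astype(np.float32)),d[(d>lo)&(d<hi)].mean())
# yawn target: knob tool pose
E
```

```text
time: 12.2
ee_pos: [0.6495, -0.0608, 0.1342]
eef_rot: [-2.938, -1.112, -0.005]
wrist_force: [-3.0, 0.4, 5.5]
gripper_width: 0.0161
grip_force: 30.0
time: 13.2
ee_pos: [0.6495, -0.061, 0.2532]
eef_rot: [2.938, 1.112, 0.005]
wrist_force: [-0.3, -0.2, -0.5]
gripper_width: 0.0797
grip_force: 0.0
lid 9048 ((648.2796020507812, -61.62525177001953), 61.813655853271484) 0.1473312157978731 [-7.46727887e-04  1.72941600e-04  9.99999706e-01]
-0.005 2212 e [ 0.089  0.996 -0.   ] f [ 0.88  -0.079  0.469] ((28.927602767944336, 5.1950836181640625), (72.85531616210938, 139.08505249023438), 0.6486420631408691) 0.00031338590369324394
0.016 50 e [ 0.089  0.996 -0.   ] f [ 0.88  -0.079  0.469] ((20.533002853393555, -14.80642032623291), (16.752107620239258, 8.565360069274902), 59.58806610107422) 0.01923691743845619
0.044 204 e [ 0.089  0.996 -0.   ] f [ 0.88  -0.079  0.469] ((-12.925384521484375, -12.869604110717773), (31.6569766998291, 15.301179885864258), 54.736473083496094) 0.050926308681245765
```

The lid is seated: flat, flange top at 0.147 and centred within 2 mm. Next is the knob hover.

```bash
cat > knob.py <<'E'
from fit import *
from rel import *
n=np.array([-.467,.0418,.883]);n/=np.linalg.norm(n);c0=np.array([.6317,-.239,.13])
e=np.cross(n,[0,0,1]);e/=np.linalg.norm(e);f=np.cross(e,n);f*=np.sign(f[2])
b=np.cos(.6)*f+np.sin(.6)*e
Rk=frame(-n,b)
E
python3 - <<'E'
from knob import *
rel(c0+.081*n,Rk)
E
```

```text
t 13.25 shift mm [-157.1   94.4   49.6] turn [-0.3187  0.3711  0.2085] F [-0.5  0.3 -0.7]
```

```bash
python3 -m handwheel '[{"tx":-40,"ty":24,"tz":0,"ax":-0.08,"ay":0.09,"az":0.05,"grip":1},{"tx":-80,"ty":48,"tz":10,"ax":-0.16,"ay":0.19,"az":0.1,"grip":1},{"tx":-120,"ty":72,"tz":25,"ax":-0.24,"ay":0.28,"az":0.16,"grip":1},{"tx":-157,"ty":94,"tz":40,"ax":-0.319,"ay":0.371,"az":0.208,"grip":1},{"tx":-157,"ty":94,"tz":49.6,"ax":-0.319,"ay":0.371,"az":0.208,"grip":1},{"tx":-157,"ty":94,"tz":49.6,"ax":-0.319,"ay":0.371,"az":0.208,"grip":1},{"tx":-157,"ty":94,"tz":49.6,"ax":-0.319,"ay":0.371,"az":0.208,"grip":1},{"tx":-157,"ty":94,"tz":49.6,"ax":-0.319,"ay":0.371,"az":0.208,"grip":1},{"tx":-157,"ty":94,"tz":49.6,"ax":-0.319,"ay":0.371,"az":0.208,"grip":1}]'
cat > kview.py <<'E'
from knob import *
s=ctrl.get_state();R0=R.from_rotvec(s["eef_rot"])
for nm in ["wrist","side"]:
    p=ctrl.read_camera(nm);w=cloud(p)
    if nm=="wrist":cv2.imwrite("pics/k.png",p["color"])
    K=near(w,[.61,-.24],.09,.1,.25);d=(K-c0)@n
    for lo,hi in [(-.005,.005),(.016,.024),(.046,.058)]:
        q=K[(d>lo)&(d<hi)]
        if len(q)>9:
            ab=np.c_[(q-c0)@e,(q-c0)@f]*1000;print(nm,lo,len(q),cv2.minAreaRect(ab.astype(np.float32)),cv2.minEnclosingCircle(ab.astype(np.float32)),np.median(d[(d>lo)&(d<hi)]))
    t=R0.inv().apply((w.reshape(-1,3)-s["ee_pos"]))*1000
    q=t[(abs(t[:,0])<13)&(abs(t[:,1])>25)&(abs(t[:,1])<60)&(t[:,2]<20)&(t[:,2]>-60)]
    print(nm,"tip z",np.sort(np.round(q[:,2]))[-300::15],"x",np.percentile(q[:,0],[1,99]),[np.percentile(abs(q[q[:,1]*k>0,1]),[2]) for k in (1,-1)])
rel(c0+.003*n,Rk);rel(c0+.081*n,Rk)
E
python3 kview.py
```

```text
time: 14.15
ee_pos: [0.5956, -0.2342, 0.2048]
eef_rot: [2.802, 0.737, 0.684]
wrist_force: [-0.3, 0.1, 0.8]
gripper_width: 0.0879
grip_force: 0.0
wrist -0.005 13442 ((-5.10577392578125, 3.8025588989257812), (140.50209045410156, 139.27505493164062), 89.9619140625) ((-5.223887920379639, -8.296256065368652), 86.98616790771484) 0.0012579654295538168
wrist 0.016 2729 ((-4.789228439331055, 0.12825393676757812), (65.4005126953125, 67.21991729736328), 53.11577224731445) ((-5.268640041351318, -0.8604661226272583), 33.82136154174805) 0.02015429442804796
wrist 0.046 1425 ((-5.425262451171875, -0.4701576232910156), (63.64368438720703, 15.4838228225708), 55.54924774169922) ((-5.691997051239014, -0.35333243012428284), 32.04690933227539) 0.05198534378156034
wrist tip z [-28. -28. -28. -27. -27. -27. -27. -26. -26. -26. -25. -25. -25. -24.
 -24. -24. -23. -23. -23. -22.] x [-10.66474268  10.75307687] [array([43.23734142]), array([43.9669259])]
side -0.005 528 ((-2.6208572387695312, 1.6621932983398438), (147.11695861816406, 141.44784545898438), 88.53440856933594) ((-5.179442405700684, -10.022685050964355), 87.235107421875) 0.0025559924102011244
side 0.016 79 ((8.494235038757324, -5.68377685546875), (66.11380004882812, 38.50714111328125), 66.09168243408203) ((-0.6062716245651245, -1.7222727537155151), 34.26729202270508) 0.020606054144440708
side 0.046 71 ((-3.253599166870117, 1.1483230590820312), (62.69548416137695, 22.701147079467773), 51.324005126953125) ((-2.6052749156951904, 1.113991379737854), 32.4390983581543) 0.0532057777319299
side tip z [-60. -55. -49. -45. -39. -35. -30. -25.] x [-11.39668521  12.21700122] [array([40.95317764]), array([45.2796083])]
t 14.25 shift mm [-2.7 -0.2 79.7] turn [ 0.0012 -0.0024  0.0027] F [ 0.3  0.5 -0.9]
t 14.25 shift mm [-2.5 -0.1  1.7] turn [ 0.0012 -0.0024  0.0027] F [ 0.3  0.5 -0.9]
```

View pics/k.png

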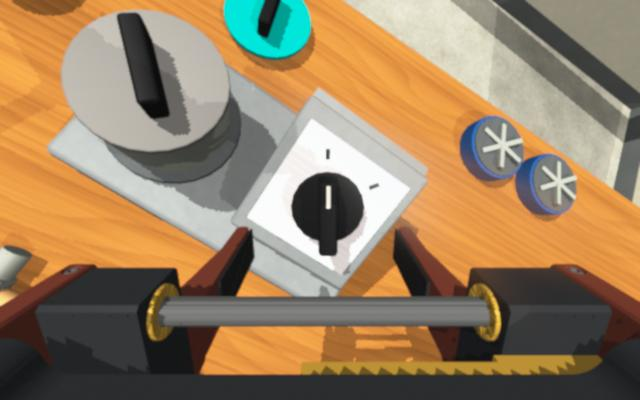

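The wrist view shows the seated lid at (147,80) and the knob bar at (328,215), aligned with the tool. The axis is about 4.5 mm right of my estimate, so I correct that and go down on it.

```bash
python3 - <<'E'
from knob import *
rel(c0-.0045*e+.003*n,Rk)
E
```

```text
t 14.25 shift mm [-5.2  3.5 79.7] turn [ 0.0012 -0.0024  0.0027] F [ 0.3  0.5 -0.9]
```

```bash
python3 -m handwheel '[{"tx":-5,"ty":3.5,"tz":10,"ax":0,"ay":-0.002,"az":0.003,"grip":0.7},{"tx":-5,"ty":3.5,"tz":30,"ax":0,"ay":-0.002,"az":0.003,"grip":0.5},{"tx":-5,"ty":3.5,"tz":50,"ax":0,"ay":-0.002,"az":0.003,"grip":0.5},{"tx":-5,"ty":3.5,"tz":65,"ax":0,"ay":-0.002,"az":0.003,"grip":0.5},{"tx":-5,"ty":3.5,"tz":73,"ax":0,"ay":-0.002,"az":0.003,"grip":0.5},{"tx":-5,"ty":3.5,"tz":78,"ax":0,"ay":-0.002,"az":0.003,"grip":0.5},{"tx":-5,"ty":3.5,"tz":78,"ax":0,"ay":-0.002,"az":0.003,"grip":0.5},{"tx":-5,"ty":3.5,"tz":78,"ax":0,"ay":-0.002,"az":0.003,"grip":0.5}]'
python3 - <<'E'
from knob import *
rel(c0-.0045*e+.003*n,Rk)
E
```

```text
time: 15.05
ee_pos: [0.6282, -0.2443, 0.134]
eef_rot: [2.805, 0.728, 0.68]
wrist_force: [-0.1, 0.2, -0.2]
gripper_width: 0.0441
grip_force: 0.0
t 15.05 shift mm [ 1.3 -0.5  1.9] turn [ 0.0021  0.0002 -0.0022] F [-0.1  0.2 -0.2]
```

```bash
python3 -m handwheel '[{"tx":1,"ty":-0.5,"tz":1,"ax":0,"ay":0,"az":0,"grip":0},{"tx":1,"ty":-0.5,"tz":1,"ax":0,"ay":0,"az":0,"grip":0},{"tx":1,"ty":-0.5,"tz":1,"ax":0,"ay":0,"az":0,"grip":0},{"tx":1,"ty":-0.5,"tz":1,"ax":0,"ay":0,"az":0,"grip":0},{"tx":1,"ty":-0.5,"tz":1,"ax":0,"ay":0,"az":0,"grip":0},{"tx":1,"ty":-0.5,"tz":1,"ax":0,"ay":0,"az":0,"grip":0},{"tx":1,"ty":-0.5,"tz":1,"ax":0,"ay":0,"az":0,"grip":0}]' 45
python3 -m handwheel '[{"tx":0,"ty":0,"tz":2,"ax":0,"ay":0,"az":0,"grip":0},{"tx":0,"ty":0,"tz":4,"ax":0,"ay":0,"az":0,"grip":0},{"tx":0,"ty":0,"tz":6,"ax":0,"ay":0,"az":0,"grip":0},{"tx":0,"ty":0,"tz":8,"ax":0,"ay":0,"az":0,"grip":0},{"tx":0,"ty":0,"tz":9,"ax":0,"ay":0,"az":0,"grip":0},{"tx":0,"ty":0,"tz":9,"ax":0,"ay":0,"az":0,"grip":0},{"tx":0,"ty":0,"tz":9,"ax":0,"ay":0,"az":0,"grip":0}]'
python3 - <<'E'
from knob import *
s=ctrl.get_state();print("d",(s["ee_pos"]-c0)@n,"Fn",s["wrist_force"]@n,"in tool",R.from_rotvec(s["eef_rot"]).inv().apply(s["wrist_force"]))
E
```

```text
time: 15.75
ee_pos: [0.6293, -0.2439, 0.1331]
eef_rot: [2.804, 0.727, 0.68]
wrist_force: [1.4, -3.5, 1.3]
gripper_width: 0.0157
grip_force: 45.0
time: 16.45
ee_pos: [0.6332, -0.2442, 0.126]
eef_rot: [2.804, 0.728, 0.68]
wrist_force: [-5.7, -2.6, 7.5]
gripper_width: 0.0159
grip_force: 45.0
d -0.004460207185950236 Fn 9.179614938582379 in tool [-2.81786532  1.81977604 -9.17277172]
```

```bash
python3 -m handwheel '[{"tx":0,"ty":0,"tz":1,"ax":0,"ay":0,"az":0,"grip":0},{"tx":0,"ty":0,"tz":1.5,"ax":0,"ay":0,"az":0,"grip":0},{"tx":0,"ty":0,"tz":1.5,"ax":0,"ay":0,"az":0,"grip":0},{"tx":0,"ty":0,"tz":1.5,"ax":0,"ay":0,"az":0,"grip":0}]'
python3 - <<'E'
from knob import *
s=ctrl.get_state();print("d",(s["ee_pos"]-c0)@n,"in tool",R.from_rotvec(s["eef_rot"]).inv().apply(s["wrist_force"]))
E
```

```text
time: 16.85
ee_pos: [0.6334, -0.2443, 0.1259]
eef_rot: [2.804, 0.728, 0.679]
wrist_force: [-14.1, -1.0, 14.3]
gripper_width: 0.0159
grip_force: 45.0
d -0.004632842557975615 in tool [ -5.93415507  -1.30784278 -19.13445616]
```

Fully in at its stop. Now the clockwise twist.

```bash
python3 -m handwheel '[{"tx":0,"ty":0,"tz":0,"ax":0,"ay":0,"az":0.12,"grip":0},{"tx":0,"ty":0,"tz":0,"ax":0,"ay":0,"az":0.24,"grip":0},{"tx":0,"ty":0,"tz":0,"ax":0,"ay":0,"az":0.36,"grip":0},{"tx":0,"ty":0,"tz":0,"ax":0,"ay":0,"az":0.48,"grip":0},{"tx":0,"ty":0,"tz":0,"ax":0,"ay":0,"az":0.6,"grip":0},{"tx":0,"ty":0,"tz":0,"ax":0,"ay":0,"az":0.72,"grip":0},{"tx":0,"ty":0,"tz":0,"ax":0,"ay":0,"az":0.84,"grip":0},{"tx":0,"ty":0,"tz":0,"ax":0,"ay":0,"az":0.96,"grip":0},{"tx":0,"ty":0,"tz":0,"ax":0,"ay":0,"az":1.06,"grip":0},{"tx":0,"ty":0,"tz":0,"ax":0,"ay":0,"az":1.14,"grip":0}]'
cat > ks.py <<'E'
from knob import *
s=ctrl.get_state();R0=R.from_rotvec(s["eef_rot"]);print("d",(s["ee_pos"]-c0)@n,"F tool",R0.inv().apply(s["wrist_force"]),"M tool",R0.inv().apply(s["wrist_torque"]),"turn",(Rk.inv()*R0).as_rotvec(),"pos e,f",(s["ee_pos"]-c0)@e,(s["ee_pos"]-c0)@f)
E
python3 ks.py
```

```text
time: 17.85
ee_pos: [0.6334, -0.2443, 0.1259]
eef_rot: [-2.802, 0.921, -0.718]
wrist_force: [-13.4, -1.3, 14.9]
gripper_width: 0.0156
grip_force: 45.0
d -0.004627259139274498 F tool [ -2.68227771   4.63550615 -19.39613845] M tool [-0.92517456 -0.92266653 -0.27088952] turn [-3.15250963e-03  7.07114972e-04  1.14495916e+00] pos e,f -0.005095360367679215 2.158763130609637e-06
```

```bash
python3 -m handwheel '[{"tx":0,"ty":0,"tz":0,"ax":0,"ay":0,"az":0.04,"grip":0},{"tx":0,"ty":0,"tz":0,"ax":0,"ay":0,"az":0.07,"grip":0},{"tx":0,"ty":0,"tz":0,"ax":0,"ay":0,"az":0.09,"grip":0},{"tx":0,"ty":0,"tz":0,"ax":0,"ay":0,"az":0.09,"grip":0}]'; python3 ks.py
```

```text
time: 18.25
ee_pos: [0.6335, -0.2443, 0.126]
eef_rot: [-2.743, 1.034, -0.706]
wrist_force: [-13.4, -0.9, 13.9]
gripper_width: 0.0156
grip_force: 45.1
d -0.004611521576114869 F tool [ -2.93545127   4.74772576 -18.50489164] M tool [-0.96531452 -0.81027145 -0.60850635] turn [-3.34051885e-03  9.14480219e-04  1.23095980e+00] pos e,f -0.005111332734540416 6.307445372855905e-05
```

Torque rose past the spring's, so it is at the stop. I hold it over a second, then open.

```bash
python3 -m handwheel '[{"tx":0,"ty":0,"tz":0,"ax":0,"ay":0,"az":0,"grip":0},{"tx":0,"ty":0,"tz":0,"ax":0,"ay":0,"az":0,"grip":0},{"tx":0,"ty":0,"tz":0,"ax":0,"ay":0,"az":0,"grip":0},{"tx":0,"ty":0,"tz":0,"ax":0,"ay":0,"az":0,"grip":0},{"tx":0,"ty":0,"tz":0,"ax":0,"ay":0,"az":0,"grip":0},{"tx":0,"ty":0,"tz":0,"ax":0,"ay":0,"az":0,"grip":0},{"tx":0,"ty":0,"tz":0,"ax":0,"ay":0,"az":0,"grip":0},{"tx":0,"ty":0,"tz":0,"ax":0,"ay":0,"az":0,"grip":0},{"tx":0,"ty":0,"tz":0,"ax":0,"ay":0,"az":0,"grip":0},{"tx":0,"ty":0,"tz":0,"ax":0,"ay":0,"az":0,"grip":0}]'; python3 ks.py
python3 -m handwheel '[{"tx":0,"ty":0,"tz":0,"ax":0,"ay":0,"az":0,"grip":0},{"tx":0,"ty":0,"tz":0,"ax":0,"ay":0,"az":0,"grip":0},{"tx":0,"ty":0,"tz":0,"ax":0,"ay":0,"az":0,"grip":1},{"tx":0,"ty":0,"tz":0,"ax":0,"ay":0,"az":0,"grip":1},{"tx":0,"ty":0,"tz":0,"ax":0,"ay":0,"az":0,"grip":1},{"tx":0,"ty":0,"tz":0,"ax":0,"ay":0,"az":0,"grip":1},{"tx":0,"ty":0,"tz":0,"ax":0,"ay":0,"az":0,"grip":1},{"tx":0,"ty":0,"tz":0,"ax":0,"ay":0,"az":0,"grip":1},{"tx":0,"ty":0,"tz":0,"ax":0,"ay":0,"az":0,"grip":1},{"tx":0,"ty":0,"tz":0,"ax":0,"ay":0,"az":0,"grip":1}]'
python3 -m handwheel '[{"tx":0,"ty":0,"tz":0,"ax":0,"ay":0,"az":0,"grip":1},{"tx":0,"ty":0,"tz":0,"ax":0,"ay":0,"az":0,"grip":1},{"tx":0,"ty":0,"tz":0,"ax":0,"ay":0,"az":0,"grip":1},{"tx":0,"ty":0,"tz":-10,"ax":0,"ay":0,"az":0,"grip":1},{"tx":0,"ty":0,"tz":-30,"ax":0,"ay":0,"az":0,"grip":1},{"tx":0,"ty":0,"tz":-60,"ax":0,"ay":0,"az":0,"grip":1},{"tx":0,"ty":0,"tz":-90,"ax":0,"ay":0,"az":0,"grip":1},{"tx":0,"ty":0,"tz":-100,"ax":0,"ay":0,"az":0,"grip":1},{"tx":0,"ty":0,"tz":-100,"ax":0,"ay":0,"az":0,"grip":1},{"tx":0,"ty":0,"tz":-100,"ax":0,"ay":0,"az":0,"grip":1}]'
python3 kview.py
python3 - <<'E'
from fit import *
p=ctrl.read_camera("side");w=cloud(p);cv2.imwrite("pics/end.png",p["color"])
F=near(w,[.648,-.060],.08,.143,.156);print("lid",len(F),cv2.minEnclosingCircle((F[:,:2]*1000).astype(np.float32)),np.median(F[:,2]))
E
```

```text
time: 19.25
ee_pos: [0.6334, -0.2443, 0.1259]
eef_rot: [-2.743, 1.033, -0.706]
wrist_force: [-13.7, -0.1, 13.8]
gripper_width: 0.0158
grip_force: 45.1
d -0.004639464826594502 F tool [ -3.67877749   4.39880703 -18.58199258] M tool [-0.97248251 -0.8125111  -0.65605421] turn [-3.35496496e-03  8.22195122e-04  1.23037461e+00] pos e,f -0.005119699211486451 2.0109631275454362e-05
time: 20.25
ee_pos: [0.6342, -0.2427, 0.1233]
eef_rot: [-2.74, 1.034, -0.703]
wrist_force: [-0.1, 0.0, -0.4]
gripper_width: 0.0768
grip_force: 0.0
time: 21.25
ee_pos: [0.5871, -0.2393, 0.2102]
eef_rot: [-2.741, 1.035, -0.702]
wrist_force: [0.5, -0.8, 0.2]
gripper_width: 0.0877
grip_force: 0.0
wrist -0.005 13079 ((-6.044914245605469, 2.9554367065429688), (139.46644592285156, 141.28494262695312), 0.1579139679670334) ((-6.952493667602539, -7.363500595092773), 87.2122802734375) 0.0013551961269281558
wrist 0.016 2130 ((-5.434331893920898, 0.09066390991210938), (64.1960678100586, 67.15306854248047), 71.10506439208984) ((-6.054454326629639, -1.1887465715408325), 33.870147705078125) 0.020212480566800514
wrist 0.046 1437 ((
[... 654 characters left out ...]
39.45512771606445), 69.54895782470703) ((-1.2040854692459106, -1.4247627258300781), 34.01060104370117) 0.0211036090084276
side 0.046 70 ((-3.775689125061035, -0.5862503051757812), (66.27559661865234, 17.9786376953125), 59.70764923095703) ((-7.531352996826172, 1.53148353099823), 33.25102615356445) 0.051795002175504215
side tip z [-60. -56. -51. -47. -41. -36. -30. -26.] x [-12.86020421  11.24628102] [array([40.82780392]), array([42.39007083])]
t 21.35 shift mm [-0.3 -4.8 87.6] turn [-0.      0.0032 -1.233 ] F [-0.2  0.2  0.1]
t 21.35 shift mm [-0.5 -4.6  9.6] turn [-0.      0.0032 -1.233 ] F [-0.2  0.2  0.1]
lid 471 ((648.4720458984375, -60.5056037902832), 65.900634765625) 0.14967636249308347
```

View pics/end.png

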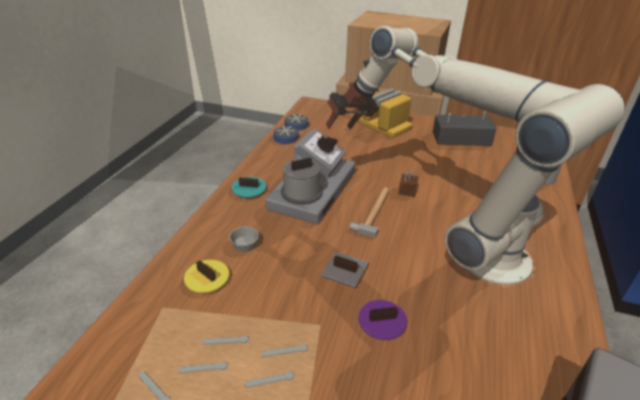

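The lid sits on the tub at (302,170) and the knob is back out (52 mm) at its rest angle, at (325,145). The arm is clear and the bystanders look unmoved.

```bash
python3 -c "
from bench import ctrl
print(ctrl.sign_off())"
```

```text
the job is handed in; nothing more can be done
None
```

The job is handed in: the round lid sits flat in the tub; the knob was pressed in, twisted to its stop, held over a second and released, and has sprung back. The arm is clear, and the other lid, hammer, tin and drill block look unmoved in the last picture; no verdict came back.

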